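# Turn the jam to the front

## Robot

A 6-joint arm with a two-finger parallel gripper is mounted at the origin on a cart in front of the work surface, level with it; the furniture and walls round the work are solid. World frame = base frame: x ahead of the robot, y to its left, z up, the work surface at z = 0. Lengths are in m, angles in rad, forces in N, time in s.
With the tool pointing down it reaches from about 0.35 to 0.975 m from the base axis. Payload 4.9 kg.
Tool frame: the origin (TCP) lies midway between the tips of the shut fingers; the grasp point (between the pads) lies 19 mm behind it; z points along the fingers, y is the line along which they close (so a half turn about z gives the same grasp; the last joint's range is limited). The gripper opens to 85 mm and grips with 20 to 120 N. Pads are 22 mm wide; open, the fingers measure 114 mm over their backs; the gripper's body (76 mm by 85 mm) begins 54 mm behind the grasp point. The pads swing forward as they close: fully open they stand 13 mm farther back than shut.
Start: joints at [1.073, 0.053, 1.613, -0, 1.476, -0.119], TCP at [0.231, 0.581, 0.231] pointing down, gripper open.
Joint ranges: [-3.01, 3.01], [-1.01, 2.22], [0.06, 2.58], [-1.02, 4.17], [0.09, 2.62], [-3.14, 3.14]. Speed limits (rad/s): [2.57, 2.57, 3.14, 3.14, 3.14, 3.14].

## Interface

Orientations are given as a unit quaternion [w, x, y, z].
In Python, from plant import * gives the robot as it stands.
- The arm moves only by the tool jog_arm, never from a script. Its argument "targets" is a list of rows, each a list of 3 entries, a list of its own where there are three numbers: the shift along the tool's x, y, z in units of 25 mm (1.0 is 25 mm), then the turn, a rotation vector about the tool's x, y, z in units of 8 degrees (1.0 is 8 degrees), then the opening in per cent of the stroke, from 0 (shut) to 100 (fully open). A call has 1 to 8 rows; each row is the pose to reach, as a shift and turn from the pose commanded when the call began, along the tool's axes at that moment; what a row does not reach only later rows make up. A row lasts 1/8 s, in which the tool goes at most 62.5 mm and 10.7 degrees, less where a joint would pass 70% of its speed; a pose out of reach is approached as far as the arm can. A call with a gripper value outside its range is refused whole. The fingers move at their own pace and stop on an object; the grip force is fixed at half the most. Time passes only in rows, so rows that repeat a pose let the fingers close. It gives the time, the measured TCP pose, the force, the opening and the grip force at its end, in the units of the state.
- state(): the state, without advancing time (a new reading comes with each control period).
- grab_frame(name): name is "side" or "top" or "wrist"; returns (picture, depth): 480x640x3 uint8, red, green, blue; 480x640 float32, m along the optical axis (not along the pixel's ray), 0 where there is no reading.
- camera_params(name): a dict with "fovy" (degrees; the focal length in pixels is half the picture's height over the tangent of half this angle, whatever the lens; pixels are square), "cx", "cy" (the principal point, pixels), "dist" ([k1, k2, p1, p2, k3] as OpenCV has them; the pictures are not rectified), "rvec" (rotation vector, rad) and "tvec" (3), from world to camera coordinates, as OpenCV has them; the wrist camera has in their place "hand_eye" (4x4, takes a point from camera to tool coordinates, whose origin is the TCP and whose axes are the flange's). Camera axes: x right, y down, z forward; pixel columns grow to the right and rows downward; lengths in m; the calibration is good to about 2 mm. A picture is of the moment at which its call begins: read the wrist's pose just before it. camera_params takes no time and is no camera call.
- job_done(): hands the job in; it is judged then, once.
The state is a dict: "time": time; "joint_pos": joint angles; "joint_vel": joint speeds; "joint_efforts": joint torques, N m; "tool_pos": TCP position; "tool_rot": TCP orientation; "contact_force": force on the tool from outside, world axes, zero at the start; "ft_torque": the same for the moment, N m; "gripper_width": opening from 0.0 (shut) to 1.0 (fully open); "grasp_force": force on a finger pad.
Only numpy, scipy, OpenCV 4.12 (cv2) and the standard library are available. Lean on these libraries where they do the work, as an engineer would, in place of code of your own. Each camera call takes 0.05 s, during which the arm holds its last target. There are 200 camera calls.

## Task

Turn the round condiment carousel, whose handle is the upright wooden post, until the jam jar stands at the brass pointer at the front of the base and the carousel rests in its click stop there. Do not touch the jam jar, and leave it standing upright in its holder.

Things in the scene. Friction and masses are not known exactly. Their poses are not given: they have to be found in the camera images.
- carousel_base: Fixed dark metal base of the condiment carousel, 170 mm across, 34 mm high. Origin on the vertical turning axis at counter height, z up. Its -x axis points from the turning axis to the brass pointer: an upright tab 46 mm high on a brass tongue, 126 mm from the axis, just outside the tray's rim, on the robot's side. The wooden tray on top (230 mm across, its top 50 mm up) turns on it.
- carousel: The turning tray with its four holders and post. Origin on the turning axis at counter height; the holders lie along its own +x, -x, +y and -y. It turns endlessly either way with under 1 N of friction at the post. Click stops at every quarter turn, when a holder is exactly at the pointer: within some 7 degrees a spring draws the tray in; under 5 N at the post takes it out. It starts between stops.
- post_top (a point): Centre of the top of the one upright dark wooden post on the tray, by which it is turned: a plain round dowel of 18 mm diameter rising 120 mm from the tray, its top 170 mm above the counter. It stands 90 mm from the turning axis, half-way between two holders, firm on the tray; being round it can turn within a grip. Nothing else on the tray is higher than 120 mm above the counter.
- jam_jar: Squarish glass jam jar with rounded corners, red jam and a round yellow lid, 60 mm wide across its flat sides, 70 mm high, loose in one of four equal ring holders (82 mm outside, 74 mm inside, 16 mm high) set every quarter turn on the tray, 68 mm from the turning axis; the others hold a muffin and two small cups. Origin at the centre of its underside, 50 mm above the counter, z up.

How it is judged:
At the end, for the whole second after the job is handed in: The carousel is at rest within 10 degrees of its click stop, and the jam jar stands upright in its holder at the brass pointer: within 15 mm to either side of the line from the turning axis to the pointer, on the pointer's side (x of jam_jar in the frame of carousel_base below -0.052 m and y of jam_jar in the frame of carousel_base between -0.015 and 0.015 m and z of jam_jar in the frame of carousel_base between 0.045 and 0.058 m and angle between jam_jar's own z axis and vertical below 0.12 rad and (angle between the x axis of carousel and the x axis of carousel_base, either way round below 0.175 rad or angle between the y axis of carousel and the x axis of carousel_base, either way round below 0.175 rad) and angular speed of carousel below 0.05 rad/s and linear speed of jam_jar below 0.02 m/s); the robot touches nothing.
It fails at once if the robot touches the jam jar (contact force between any of the arm, the fingers and jam_jar above 1 N).
It fails at once if the jam jar tips or leaves its holder (angle between jam_jar's own z axis and vertical above 0.35 rad or z of jam_jar in the frame of carousel_base above 0.066 m).
It also fails if it takes over 35 s, if anything falls off the work surface, if the arm or the gripper's body presses on something with over 40 N, if the wrist force passes 120 N, or if a joint passes its speed limit or range.

## Working session

There is one attempt and no reset: what is moved stays moved. The work goes in short steps, Python scripts to look and compute and a tool call to move; the robot and the scene stay as the last step left them, time stands still between calls to the robot, and variables do not carry over. Pictures are saved under pics/ and viewed, at most 10 in all, crops included, and the job is handed in when it is done.

Besides the shell and the picture viewer there is one more tool, called after ">>>" by a JSON object that holds its "fn" and its "kwargs". jog_arm: Moves the arm, as the interface text tells. Its arguments: {"type":"object","properties":{"targets":{"type":"array"}},"required":["targets"]}

```bash
mkdir -p pics; python3 - <<'E'
from plant import *
import cv2,numpy as np
for n in("side","top"):
    im,d=grab_frame(n); np.savez(f"pics/{n}0.npz",im=im,d=d); cv2.imwrite(f"pics/{n}0.png",im[:,:,::-1]); print(n,camera_params(n))
s=state();print(s['time'],s['tool_pos'],s['tool_rot'],s['gripper_width'],s['contact_force'])
E
```

```text
side {'fovy': 55.80514965054232, 'cx': 319.1964408893919, 'cy': 236.0501990794982, 'dist': array([-0.05415021,  0.        ,  0.        ,  0.        ,  0.        ]), 'rvec': array([ 1.64855028, -1.36285508,  0.82008105]), 'tvec': array([-0.30884547,  0.34495662,  0.42192037])}
top {'fovy': 54.46899682838002, 'cx': 319.8207205619057, 'cy': 249.75475849140997, 'dist': array([-0.11898346,  0.        ,  0.        ,  0.        ,  0.        ]), 'rvec': array([ 2.16769091, -2.13180853,  0.09954665]), 'tvec': array([-0.19010661,  0.56943662,  0.90350111])}
0.1 [0.23086187 0.58019204 0.23016818] [-2.74393235e-04  1.88267431e-01  9.82117344e-01 -9.06791412e-04] 1.0014045046444842 [-0.06147193 -0.35702103 -0.72517555]
```

View pics/top0.png

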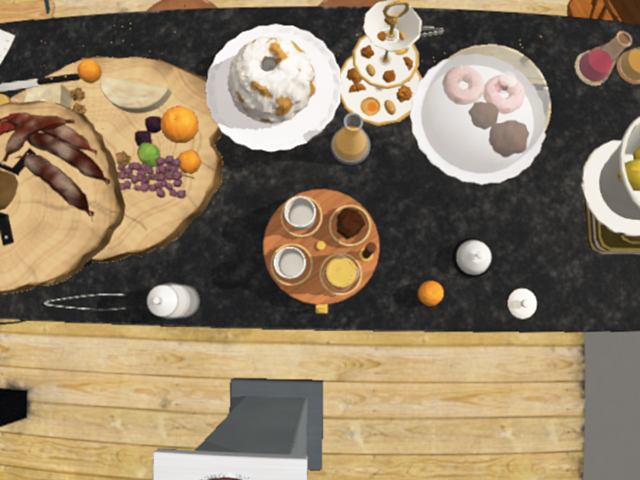

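View pics/side0.png

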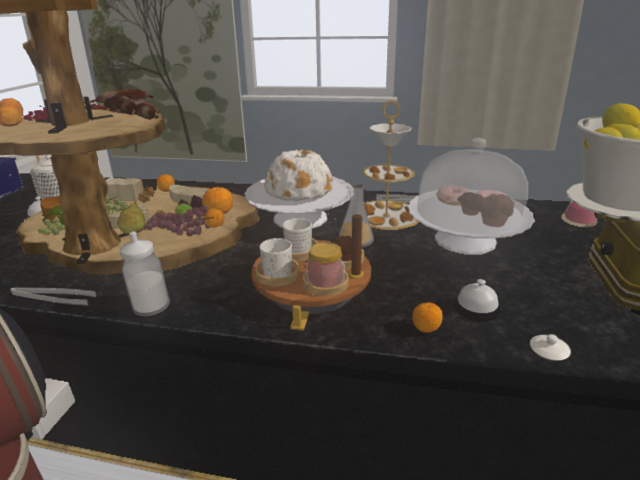

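The top view shows the carousel centre near (321,246), the pointer at (321,309), the jam's yellow lid at (341,272) and the post at (369,252). In the side view the post top is near (357,218), the lid at (325,251) and the pointer at (299,316).

```bash
cat > h.py <<'E'
import cv2,numpy as np
def cam(c):
    f=240/np.tan(np.radians(c['fovy'])/2)
    K=np.array([[f,0,c['cx']],[0,f,c['cy']],[0,0,1.]]); return K,c['dist']
def ray(c,uv):
    K,D=cam(c); p=cv2.undistortPoints(np.array([[uv]],float),K,D)[0,0]
    R=cv2.Rodrigues(c['rvec'])[0]; o=-R.T@c['tvec']; d=R.T@np.array([*p,1]); return o,d/np.linalg.norm(d)
def onz(c,uv,z):
    o,d=ray(c,uv); return o+d*(z-o[2])/d[2]
def tri(a,b):
    (o1,d1),(o2,d2)=a,b
    t=np.linalg.lstsq(np.c_[d1,-d2],o2-o1,rcond=None)[0]; p,q=o1+t[0]*d1,o2+t[1]*d2
    return (p+q)/2,np.linalg.norm(p-q)
def blob(im,lo,hi,box):
    x0,y0,x1,y1=box; h=cv2.cvtColor(im,cv2.COLOR_RGB2HSV)[y0:y1,x0:x1]
    m=cv2.inRange(h,lo,hi); n,l,s,c=cv2.connectedComponentsWithStats(m); 
    k=1+np.argmax(s[1:,4]); return c[k]+[x0,y0],s[k]+[x0,y0,0,0,0],(l==k)
E
python3 - <<'E'
from plant import *
from h import *
T=np.load('pics/top0.npz')['im'];S=np.load('pics/side0.npz')['im']
ct,cs=camera_params('top'),camera_params('side')
lt=blob(T,(18,90,120),(32,255,255),(320,252,362,297));ls=blob(S,(18,110,110),(32,255,255),(300,240,350,265))
pt=blob(T,(18,120,100),(32,255,255),(310,302,332,320))
print('lid',lt[:2],ls[:2]); print('ptr',pt[:2])
print('lid tri',tri(ray(ct,lt[0]),ray(cs,ls[0])))
print('ptr',onz(ct,pt[0],.04))
po=blob(S,(0,60,20),(20,255,110),(345,205,370,280));print('post side',po[:2])
pp=blob(T,(0,50,10),(20,255,110),(358,236,382,264));print('post top',pp[:2])
tr=blob(T,(5,100,110),(16,255,255),(255,180,390,310))
cn=cv2.findContours(tr[2].astype(np.uint8),cv2.RETR_EXTERNAL,cv2.CHAIN_APPROX_NONE)[0]
h=cv2.convexHull(np.vstack(cn)); e=cv2.fitEllipse(h); print('tray',e,onz(ct,np.array(e[0])+[255,180],.05))
for z in(.05,.17):print(z,onz(ct,pp[0],z))
def up(im,b,s):x0,y0,x1,y1=b;return cv2.resize(im[y0:y1,x0:x1],None,fx=s,fy=s,interpolation=cv2.INTER_NEAREST)
a=up(T,(350,225,390,275),8);b=up(S,(335,205,375,255),8)
cv2.imwrite('pics/crop.png',np.hstack([a,b])[:,:,::-1])
E
```

```text
lid (array([340.87483871, 271.77419355]), array([326, 257,  31,  31, 775])) (array([325.94758065, 251.49596774]), array([310, 243,  32,  20, 496]))
ptr (array([321.48717949, 308.35897436]), array([315, 304,  13,  10, 117]))
lid tri (array([ 0.52322121, -0.22214429,  0.11541008]), np.float64(0.0011649074678420663))
ptr [ 0.45591973 -0.18615444  0.04      ]
post side (array([354.45310436, 245.63936592]), array([345, 215,  25,  60, 757]))
post top (array([367.14130435, 251.27173913]), array([362, 243,  12,  15,  92]))
tray ((66.1124267578125, 66.43335723876953), (115.47835540771484, 116.0232925415039), 84.02584075927734) [ 0.57692907 -0.1834743   0.05      ]
0.05 [ 0.56874743 -0.27389767  0.05      ]
0.17 [ 0.55490582 -0.26468102  0.17      ]
```

View pics/crop.png

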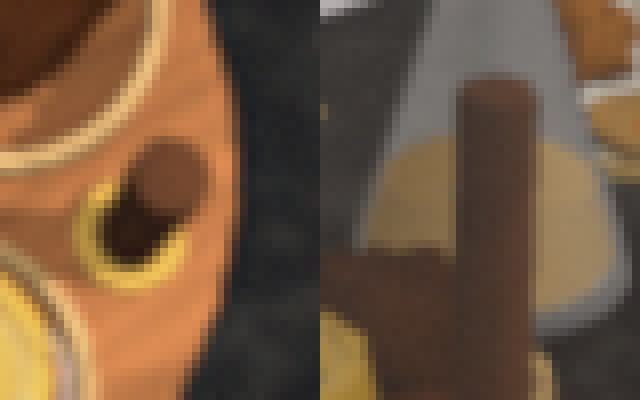

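The crops show the post top's centre at about (371.0,246.8) in the top view and (356.6,215.5) in the side view. The base of the post is at (366,254) in the top view.

```bash
cat > go.py <<'E'
# units to reach world pos p and tool-y heading (deg) from current commanded(~measured) pose
import sys,numpy as np
from plant import *
from scipy.spatial.transform import Rotation as Ro
def units(p,head=None):
    s=state(); R=Ro.from_quat(s['tool_rot'],scalar_first=True)
    u=R.inv().apply(np.array(p)-s['tool_pos'])/.025; r=None
    if head is not None:
        h=np.radians(head); y=[np.cos(h),np.sin(h),0]; z=[0,0,-1]; x=np.cross(y,z)
        G=Ro.from_matrix(np.c_[x,y,z]); r=np.round(np.degrees((R.inv()*G).as_rotvec())/8,2)
    return np.round(u,2),r
E
python3 - <<'E'
from go import *; from h import *
ct,cs=camera_params('top'),camera_params('side')
p,e=tri(ray(ct,(371,246.8)),ray(cs,(356.6,215.5)));print('post',p,e,onz(ct,(366,254),.05))
c=np.array([.577,-.1835]);print('r',np.hypot(*(p[:2]-c)),np.degrees(np.arctan2(*(p[:2]-c)[::-1])))
for q,h in(((.36,.33,.25),42),((.42,0,.25),0),((*p[:2],.25),-27)):print(units(q,h))
E
```

```text
post [ 0.56259954 -0.27072026  0.16988278] 0.0010099858419531408 [ 0.56333304 -0.27169537  0.05      ]
r 0.08840105674523711 -99.37521278548633
(array([-8.5 , -7.39, -0.78]), array([-0.01,  0.  ,  3.29]))
(array([-15.61, -18.77,  -0.76]), array([-0.01,  0.01,  8.54]))
(array([-24.92, -26.72,  -0.75]), array([-1.000e-02,  1.000e-02,  1.191e+01]))
```

>>> {"fn": "jog_arm", "kwargs": {"targets": [[[-2.5,-2,-0.5],[0,0,0.7],100],[[-4.5,-4,-0.8],[0,0,1.5],100],[[-6.5,-5.8,-0.8],[0,0,2.5],100],[[-8.5,-7.4,-0.8],[0,0,3.3],100],[[-9.8,-9.4,-0.8],[0,0,4.4],100],[[-11.2,-11.5,-0.8],[0,0,5.5],100],[[-12.8,-14,-0.8],[0,0,6.6],100],[[-14,-16,-0.8],[0,0,7.5],100]]}}

```text
time: 1.1
tool_pos: [0.4015, 0.1144, 0.251]
tool_rot: [0.0, 0.656, 0.755, 0.0]
contact_force: [0.3, -0.0, -0.1]
gripper_width: 1.004
grasp_force: 0.0
```

```bash
python3 - <<'E'
from go import *
print(units((.42,0,.25),0),units((.5626,-.2707,.25),-27),state()['tool_pos'])
E
```

```text
(array([-4.63,  0.09,  0.04]), array([0.  , 0.  , 1.01])) (array([-16.16,   4.22,   0.04]), array([ 0.  , -0.  ,  4.38])) [0.40153622 0.11439123 0.25095248]
```

>>> {"fn": "jog_arm", "kwargs": {"targets": [[[-2.3,0.1,0],[0,0,0.6],60],[[-4.6,0.1,0],[0,0,1.2],60],[[-6.9,0.8,0],[0,0,1.9],60],[[-9.2,1.7,0],[0,0,2.6],60],[[-11.5,2.5,0],[0,0,3.2],60],[[-13.8,3.4,0],[0,0,3.8],60],[[-16.2,4.2,0],[0,0,4.4],60],[[-16.2,4.2,0],[0,0,4.4],60]]}}

```text
time: 2.1
tool_pos: [0.5643, -0.2725, 0.2486]
tool_rot: [-0.002, 0.853, 0.522, -0.001]
contact_force: [-0.9, -0.3, 0.1]
gripper_width: 0.599
grasp_force: 0.0
```

```bash
python3 - <<'E'
from go import *; import cv2
print(units((.5626,-.2707,.145),-27),state()['tool_pos'])
s=state(); im,d=grab_frame('wrist');c=camera_params('wrist');print(c)
cv2.imwrite('pics/w.png',im[:,:,::-1])
E
```

```text
(array([ 0.03, -0.08,  4.14]), array([-0.03,  0.  , -0.02])) [ 0.56425881 -0.27250298  0.24856546]
{'fovy': 60.3718846103034, 'cx': 329.0167349354851, 'cy': 245.93595707904382, 'dist': array([-0.04503908,  0.        ,  0.        ,  0.        ,  0.        ]), 'hand_eye': array([[-6.03643201e-04, -9.57117466e-01, -2.89699486e-01,
         7.26912558e-02],
       [ 9.99999728e-01, -4.54968320e-04, -5.80549566e-04,
         9.68502406e-04],
       [ 4.23850041e-04, -2.89699758e-01,  9.57117480e-01,
        -1.43292052e-01],
       [ 0.00000000e+00,  0.00000000e+00,  0.00000000e+00,
         1.00000000e+00]])}
```

View pics/w.png

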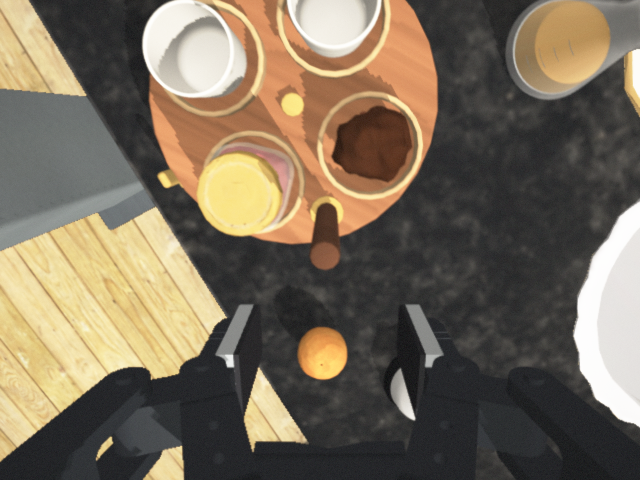

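The wrist view shows the post top at about (325,252), laterally between the fingers at x≈240 and x≈418. I'll cast that ray at the post-top height as a check.

```bash
python3 - <<'E'
from go import *; from h import *
s=state();c=camera_params('wrist');K,D=cam(c);R=Ro.from_quat(s['tool_rot'],scalar_first=True)
q=np.array([*cv2.undistortPoints(np.array([[[325,252.]]]),K,D)[0,0],1]);H=c['hand_eye']
d=R.apply(H[:3,:3]@q);o=R.apply(H[:3,3])+s['tool_pos'];print(o+d*(.17-o[2])/d[2])
E
```

```text
[ 0.56312805 -0.26834958  0.17      ]
```

>>> {"fn": "jog_arm", "kwargs": {"targets": [[[-0.1,-0.1,2],[0,0,0],60],[[-0.1,-0.1,4.2],[0,0,0],60],[[-0.1,-0.1,4.2],[0,0,0],60],[[-0.1,-0.1,4.2],[0,0,0],10],[[-0.1,-0.1,4.2],[0,0,0],10],[[-0.1,-0.1,4.2],[0,0,0],10],[[-0.1,-0.1,4.2],[0,0,0],10],[[-0.1,-0.1,4.2],[0,0,0],10]]}}

```text
time: 3.15
tool_pos: [0.5626, -0.271, 0.1505]
tool_rot: [0.002, 0.852, 0.523, 0.002]
contact_force: [-0.4, 1.5, 7.6]
gripper_width: 0.187
grasp_force: 58.7
```

```bash
python3 - <<'E'
from go import *
s=state();p=s['tool_pos'];c=np.array([.577,-.1835]);v=p[:2]-c
print(p,np.hypot(*v),s['gripper_width'],s['grasp_force'],s['contact_force'])
a0=np.degrees(np.arctan2(v[1],v[0]));
for a in np.linspace(a0,-133.7,8)[1:]:
    t=np.radians(a);print(round(a,1),units((*(c+.0895*np.array([np.cos(t),np.sin(t)])),p[2]))[0])
E
```

```text
[ 0.562599   -0.27103716  0.15051119] 0.0887138286550065 0.1870144885165077 58.72055027692113 [-0.43972441  1.45474526  7.6422443 ]
-104.3 [-0.11 -0.29 -0.  ]
-109.2 [-0.16 -0.59 -0.  ]
-114.1 [-0.19 -0.89 -0.01]
-119.0 [-0.19 -1.2  -0.01]
-123.9 [-0.17 -1.51 -0.01]
-128.8 [-0.12 -1.81 -0.01]
-133.7 [-0.04 -2.11 -0.01]
```

>>> {"fn": "jog_arm", "kwargs": {"targets": [[[-0.1,-0.3,0],[0,0,0],10],[[-0.15,-0.6,0],[0,0,0],10],[[-0.2,-0.9,0],[0,0,0],10],[[-0.2,-1.2,0],[0,0,0],10],[[-0.15,-1.5,0],[0,0,0],10],[[-0.1,-1.8,0],[0,0,0],10],[[-0.05,-2.1,0],[0,0,0],10],[[-0.05,-2.1,0],[0,0,0],10]]}}

```text
time: 4.15
tool_pos: [0.5143, -0.2504, 0.1504]
tool_rot: [0.004, 0.853, 0.523, 0.0]
contact_force: [-1.8, -4.3, 8.4]
gripper_width: 0.177
grasp_force: 60.5
```

```bash
python3 - <<'E'
from go import *
s=state();p=s['tool_pos'];v=p[:2]-np.array([.577,-.1835])
print(p,np.hypot(*v),np.degrees(np.arctan2(v[1],v[0])),s['grasp_force'],s['contact_force'])
E
```

```text
[ 0.51434561 -0.25044558  0.15042747] 0.09169123453864805 -133.10356954284086 60.532075006049126 [-1.77562115 -4.29641231  8.38877378]
```

>>> {"fn": "jog_arm", "kwargs": {"targets": [[[0,0,0],[0,0,0],60],[[0,0,0],[0,0,0],60],[[0,0,0],[0,0,0],60],[[0,0,-1.5],[0,0,0],60],[[0,0,-3.5],[0,0,0],60],[[4,0,-4],[0,0,0],60],[[6,0,-4],[0,0,0],60],[[6,0,-4],[0,0,0],60]]}}

```text
time: 5.15
tool_pos: [0.5821, -0.1112, 0.2464]
tool_rot: [-0.0, 0.851, 0.524, 0.0]
contact_force: [-0.2, -0.9, 0.6]
gripper_width: 0.602
grasp_force: 0.0
```

```bash
python3 - <<'E'
from plant import *
from h import *
T=grab_frame('top')[0];S=grab_frame('side')[0]
x=np.hstack([cv2.resize(I[y:y+150,q:q+130],None,fx=3,fy=3) for I,q,y in((T,256,180),(S,250,190))])
cv2.imwrite('pics/end.png',x[:,:,::-1]);print(state()['tool_pos'])
ct,cs=camera_params('top'),camera_params('side')
lt=blob(T,(18,90,120),(32,255,255),(295,252,362,300));ls=blob(S,(18,110,110),(32,255,255),(270,235,350,275))
print(lt[:2],ls[:2],tri(ray(ct,lt[0]),ray(cs,ls[0])),onz(ct,lt[0],.12))
E
```

```text
[ 0.58190099 -0.11149016  0.24602253]
(array([319.91994751, 278.09580052]), array([305, 263,  31,  31, 762])) (array([302.10786106, 253.74223035]), array([287, 243,  32,  22, 547])) (array([ 0.51100253, -0.18344808,  0.11413436]), np.float64(0.0007092536645503695)) [ 0.5107624  -0.18393254  0.12      ]
```

View pics/end.png

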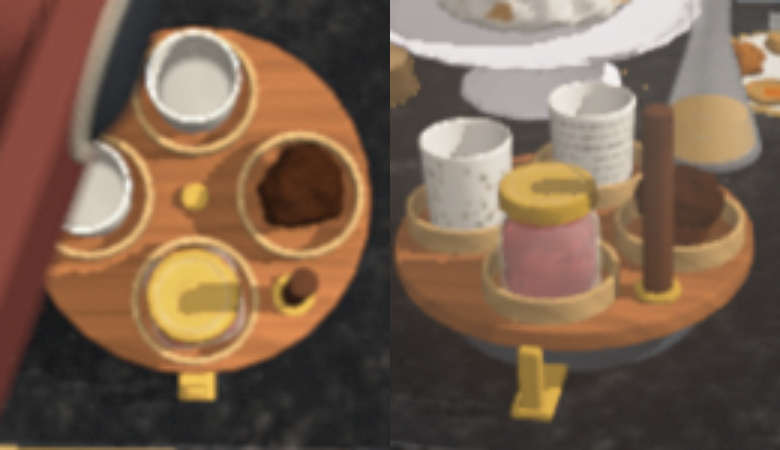

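The jar is upright at (0.511,-0.184), on the line to the pointer, and the hub, lid and pointer line up at crop x≈195. The gripper is clear.

```bash
python3 -c "
from plant import *
print(job_done())"
```

```text
the job is handed in; nothing more can be done
None
```

I turned the carousel by its post until the jam jar stood upright at the brass pointer, let go with the arm clear, and handed the job in at about 5 s; no verdict was returned.

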